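# Feed a slide cassette through the scanner's dust flap

### The arm

A 6-joint arm with a two-finger parallel gripper is mounted at the origin on the work surface. World frame = base frame: x ahead of the robot, y to its left, z up, the work surface at z = 0. Lengths are in m, angles in rad, forces in N, time in s.
With the tool pointing down it reaches from about 0.35 to 0.975 m from the base axis. Payload 4.9 kg.
Tool frame: the origin (TCP) lies at the very end of the fingers, on their centre line; the grasp point (between the pads) lies 19 mm behind it (ctrl.grip_point_offset is the distance from the TCP to the grasp point, in m); z points along the fingers, y is the line along which they close (so a half turn about z gives the same grasp; the last joint's range is limited). The gripper opens to 85 mm and grips with 20 to 120 N. Pads are 22 mm wide; open, the fingers measure 114 mm over their backs; the gripper's body (76 mm by 85 mm) begins 54 mm behind the grasp point. The pads swing forward as they close: fully open they stand 13 mm farther back than shut.
Start: joints at [-1.451, 0.053, 1.613, -0, 1.476, -0.119], TCP at [0.148, -0.607, 0.231] pointing down, gripper open.
Joint ranges: [-3.01, 3.01], [-1.01, 2.22], [0.06, 2.58], [-1.02, 4.17], [0.09, 2.62], [-3.14, 3.14]. Speed limits (rad/s): [2.57, 2.57, 3.14, 3.14, 3.14, 3.14].

### API

Orientations are given as a rotation vector (axis times angle).
In Python, from station import ctrl gives the robot as it stands.
- The arm moves only by the tool send_rows, never from a script. Its argument "rows" is a list of rows, each a list of 3 entries, a list of its own where there are three numbers: the finger opening in cm, from 0 to 8.54, then the shift along the tool's x, y, z in cm, then the turn about the tool's z in degrees. A call has 1 to 10 rows; each row shifts and turns the commanded pose from where the row before left it, along the tool's axes as they then stand; what a row does not reach is not made up. A row lasts 1/8 s, in which the tool goes at most 62.5 mm and 10.7 degrees, less where a joint would pass 70% of its speed; a pose out of reach is approached as far as the arm can. A call with a gripper value outside its range is refused whole. The fingers move at their own pace and stop on an object; "newtons" is the grip in N (left out, the last holds). Time passes only in rows, so rows that do not move let the fingers close. It gives the time, the measured TCP pose, the force, the opening and the grip force at its end, in the units of the state.
- ctrl.get_obs(): the state, without advancing time (a new reading comes with each control period).
- ctrl.get_image(name): name is "scene" or "top" or "wrist"; returns a dict with "frame" (384x512x3 uint8, red, green, blue), "range_z" (384x512 float32, m along the optical axis (not along the pixel's ray), 0 where there is no reading), "fx", "fy", "cx", "cy" (pixels), "cam_to_world" (4x4, takes a point from camera to world coordinates). Camera axes: x right, y down, z forward; pixel columns grow to the right and rows downward; lengths in m; the calibration is good to about 2 mm. A picture is of the moment at which its call begins.
- ctrl.finish_job(): hands the job in; it is judged then, once.
The state is a dict: "t": time; "q": joint angles; "dq": joint speeds; "effort": joint torques, N m; "tool_pos": TCP position; "tool_rot": TCP orientation; "contact_force": force on the tool from outside, world axes, zero at the start; "wrist_torque": the same for the moment, N m; "opening": finger opening in m; "grip_force": force on a finger pad.
Only numpy, scipy, OpenCV 4.12 (cv2) and the standard library are available. Lean on these libraries where they do the work, as an engineer would, in place of code of your own. Each camera call takes 0.05 s, during which the arm holds its last target. There are 200 camera calls.

### The job

Load the white slide cassette into the slide scanner: pick it up where it stands on the bench, feed it nose first down the sloping chute through the sprung dust flap, and push it fully home against the end stop, so that the flap swings shut behind it. Leave the bottle, the jar and the slide box where they stand.

Things in the scene. Friction and masses are not known exactly. Their poses are not given: they have to be found in the camera images.
- cassette_center (a point): Centre of the loose slide cassette, a white plastic block 26 mm (its x) by 40 mm (its y) by 85 mm (its z), 60 to 125 g, standing on its nose on the bench at any yaw, in one of three places shared with bottle and jar. z runs from nose to tail (on top at the start). The two sides 40 mm apart are plain and flat, good to grip near the tail. Same either way round about z.
- cassette_nose (a point): Centre of the end face of the cassette's nose, 42.5 mm from its centre along the cassette's -z; same axes. The nose is the last 8 mm, a little smaller (21 by 35 mm). The other end, the tail, is square and flat with a small grey inlay; thin grey lines cross the broad faces near it, and a grey window panel lies nearer the nose.
- scanner: White slide scanner, fixed: housing 200 mm wide, 272 mm deep, 232 mm high, on a 50 mm grey base, its sloping front with the chute facing the robot. Place and yaw vary. Origin on the bench under the housing, 72 mm behind its front, x pointing to its back, z up.
- chute: Infeed chute in the scanner's sloping front: fixed straight grey tunnel, inside 52 mm wide, 36 mm high. Origin: middle of the port's lower edge, on the chute floor, 195 mm above the bench. x runs into the scanner, away from the robot, 60 degrees below level; y across, level; z square off the floor. The floor juts out as a lip to x = -15 mm. A tool coming along x clears all but the tunnel walls.
- end_stop (a point): Middle of the end stop on the chute's floor line, 130 mm down the chute from the port. The cassette goes in lying with a 40 mm broad face on the chute floor, length along the chute, nose leading. Home, its nose is against the stop and its tail 45 mm inside the port, out of the flap's way; the tunnel has room for shut fingers to follow it in.
- flap (a joint): Angle of the dust flap, a thin steel plate 48 by 34 mm filling the port, hinged at the port's upper edge: 0 shut, up to 1.5 rad as it swings inwards when pushed. A spring shuts it (1 N at its edge to start, 3 N open). On the cassette it lies at about 1.3 rad, its edge 35 mm inside; its grip may hold a half-inserted cassette. It falls shut once tail and fingers are clear.
- reagent: Bystander: amber glass bottle with a black cap, 42 mm across, 85 mm tall, upright; origin at the centre of its underside. May stand in any of the same three places as the cassette, at least 120 mm from it, centre to centre.
- jar: Bystander: open glass staining jar, 54 mm across, 75 mm tall, upright; origin at the centre of its underside. May stand in any of the same three places as the cassette.
- slidebox: Bystander: flat grey and white slide box, 100 by 85 mm, 33 mm high, on the bench to the right of the scanner's front; origin at the centre of its underside.
There are look-alikes about, which are no part of the job. Leave any pink or red look-alike of the part that bears cassette_center alone.

How it is judged:
On the way:
1. the cassette's nose has gone in through the port, pushing the flap open, with its tail still outside (x of cassette_nose in the frame of chute between 0.015 and 0.082 m and distance between cassette_nose and chute below 0.09 m and value of joint flap above 0.35 rad), for 0.1 s.
At the end, for the whole second after the job is handed in: The cassette lies at rest in the chute, nose first, its nose within 8 mm of the end stop, and the flap is shut behind it (within 0.06 rad) (x of cassette_nose in the frame of chute between 0.122 and 0.134 m and x of cassette_center in the frame of chute below 0.096 m and distance between cassette_nose and chute below 0.14 m and value of joint flap below 0.06 rad and linear speed of cassette below 0.02 m/s); the robot touches nothing.
It fails at once if the amber bottle is moved more than 30 mm or tipped (distance of reagent from where it was at the start of the episode above 0.03 m or angle between reagent's own z axis and vertical above 0.35 rad).
It fails at once if the glass jar is moved more than 30 mm or tipped (distance of jar from where it was at the start of the episode above 0.03 m or angle between jar's own z axis and vertical above 0.35 rad).
It fails at once if the flat slide box is moved more than 30 mm or tipped (distance of slidebox from where it was at the start of the episode above 0.03 m or angle between slidebox's own z axis and vertical above 0.35 rad).
It also fails if it takes over 50 s, if anything falls off the work surface, if the arm or the gripper's body presses on something with over 40 N, if the wrist force passes 120 N, or if a joint passes its speed limit or range.

## Working session

There is one attempt and no reset: what is moved stays moved. The work goes in short steps, Python scripts to look and compute and a tool call to move; the robot and the scene stay as the last step left them, time stands still between calls to the robot, and variables do not carry over. Pictures are saved under pics/ and viewed, at most 10 in all, crops included, and the job is handed in when it is done.

Besides the shell and the picture viewer there is one more tool, called after ">>>" by a JSON object that holds its "op" and its "data", one argument or row to a line. send_rows: Moves the arm, as the interface text tells. Its arguments: {"type":"object","properties":{"rows":{"type":"array","items":{"type":"array"}},"newtons":{"type":"number"}},"required":["rows"]}

```bash
mkdir -p pics; ls; cat > h.py <<'E'
import numpy as np,cv2
from scipy.spatial.transform import Rotation as R
from station import ctrl
def grab(n):
    d=ctrl.get_image(n); np.savez('/tmp/%s.npz'%n,**d); return d
def load(n): return dict(np.load('/tmp/%s.npz'%n))
def cloud(d):
    v,u=np.mgrid[:384,:512]; z=d['range_z']
    p=np.stack([(u-d['cx'])/d['fx']*z,(v-d['cy'])/d['fy']*z,z],-1)
    T=d['cam_to_world']; w=p@T[:3,:3].T+T[:3,3]; w[z==0]=np.nan; return w
def save(d,n): cv2.imwrite(n,d['frame'][...,::-1])
E
python3 - <<'E'
from h import *
a=grab('scene');b=grab('top')
f=lambda d:d['frame'][...,::-1]
cv2.imwrite('pics/a.png',cv2.resize(f(a),(800,600)));cv2.imwrite('pics/b.png',cv2.resize(f(b),(800,600)))
print(a['cam_to_world'],b['cam_to_world'])
print(ctrl.get_obs())
E
```

```text
pics
[[ 0.7228094   0.34876595 -0.59658099  1.28337016]
 [ 0.69091734 -0.38147859  0.61409064 -0.81244061]
 [-0.01340897 -0.85605864 -0.51670475  0.81731002]
 [ 0.          0.          0.          1.        ]] [[-5.05932276e-03 -9.81672557e-01  1.90508250e-01  3.25345564e-01]
 [-9.99987178e-01  5.00801382e-03 -7.50771451e-04 -3.35363738e-02]
 [-2.17056221e-04 -1.90509606e-01 -9.81685307e-01  1.36163053e+00]
 [ 0.00000000e+00  0.00000000e+00  0.00000000e+00  1.00000000e+00]]
{'t': 0.1, 'q': array([-1.45099090e+00,  5.32865249e-02,  1.61412859e+00,  7.44261258e-06,
        1.47602036e+00, -1.19025378e-01]), 'dq': array([-0.00114965,  0.00038934, -0.00412199,  0.0021601 ,  0.00056968,
       -0.00116752]), 'effort': array([ 7.18236006e-04, -3.94906104e+01, -3.71365464e+01, -5.70278289e-06,
        3.94873510e-03, -7.34850516e-06]), 'tool_pos': array([ 0.14777425, -0.60670606,  0.23020543]), 'tool_rot': array([-3.11739008e+00, -3.74042914e-01, -1.05021846e-05]), 'contact_force': array([ 0.75731653, -0.18391324, -0.6746126 ]), 'wrist_torque': array([ 0.02238037, -0.03611233, -0.04886263]), 'grip_force': 0.0, 'opening': 0.08521458429128222}
```

View pics/a.png

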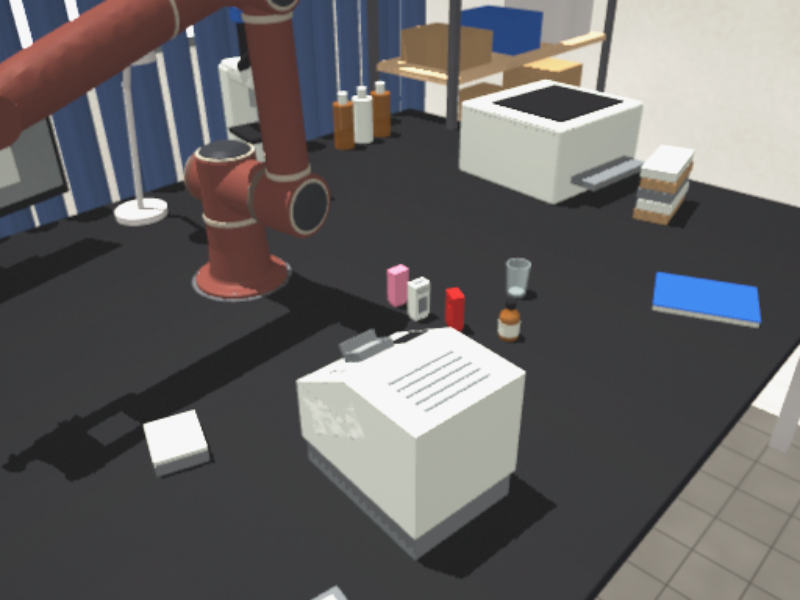

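View pics/b.png

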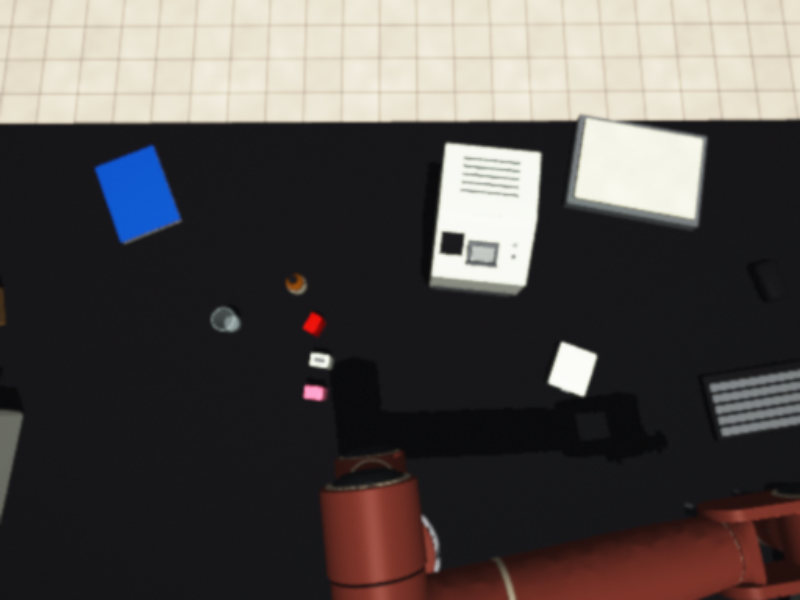

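The scene view shows the white cassette at (419,299) with a grey window, between a pink (398,286) and a red (455,308) look-alike. In the top view it is at (320,360), and the scanner is at (485,215) with the chute near (482,253). Next I'll measure these from the depth data.

```bash
python3 - <<'E'
from h import *
b=load('top');w=cloud(b);a=load('scene');wa=cloud(a)
f=b['frame'].astype(int)
s=0.64
for n,(u,v) in dict(cas=(320,360),pink=(315,393),red=(314,323),bot=(296,284),jar=(225,320),sb=(572,368),scan=(485,170),dark=(452,243),grey=(482,253),front=(470,285)).items():
    print(n,w[int(v*s),int(u*s)].round(3))
def rect(m,nm):
    p=w[m][:,:2]; print(nm,m.sum(),[np.round(x,4) for x in cv2.minAreaRect((p).astype(np.float32))],np.median(w[m],0).round(4))
v,u=np.mgrid[:384,:512]
for nm,(x,y) in dict(cas=(320,360),pink=(315,393),red=(314,323),sb=(572,368)).items():
    z0=np.nanmax(w[int(y*s)-6:int(y*s)+7,int(x*s)-6:int(x*s)+7,2])
    m=(abs(u-x*s)<25)&(abs(v-y*s)<20)&(abs(w[...,2]-w[int(y*s),int(x*s),2])<.006)&(np.hypot(*(w[...,:2]-w[int(y*s),int(x*s),:2]).transpose(2,0,1))<(.035 if nm!='sb' else .08)); rect(m,nm)
m=(abs(w[...,2]-.282)<.006)&(u>270)&(u<352)&(v<200); 
print(np.nanmedian(w[95:160,290:340,2]))
rect((abs(w[...,2]-np.nanmedian(w[100:125,290:335,2]))<.004)&(u>270)&(u<352)&(v<200),'top')
c=b['frame'][80:200,265:355,::-1];d=a['frame'][195:260,190:345,::-1]
cv2.imwrite('pics/c.png',np.hstack([cv2.resize(c,(450,600),interpolation=2),np.zeros((600,2,3),np.uint8)]))
cv2.imwrite('pics/d.png',cv2.resize(d,(800,336),interpolation=2))
E
```

```text
cas [0.429 0.149 0.087]
pink [0.358 0.158 0.088]
red [0.513 0.165 0.087]
bot [0.608 0.21  0.067]
jar [0.534 0.388 0.005]
sb [ 0.413 -0.427  0.034]
scan [ 0.814 -0.21   0.234]
dark [ 0.666 -0.141  0.197]
grey [ 0.641 -0.201  0.21 ]
front [ 0.592 -0.185  0.113]
cas 79 [array([0.4282, 0.1499]), array([0.0394, 0.0256]), np.float64(80.6922)] [0.4294 0.1493 0.0853]
pink 80 [array([0.3571, 0.1616]), array([0.0386, 0.0255]), np.float64(82.5951)] [0.3577 0.1615 0.0859]
red 76 [array([0.5123, 0.1674]), array([0.0274, 0.0392]), np.float64(64.1404)] [0.5105 0.1685 0.0857]
sb 635 [array([ 0.4084, -0.426 ]), array([0.0852, 0.1036]), np.float64(68.8314)] [ 0.4091 -0.4261  0.0332]
0.23109940584338262
top 2502 [array([ 0.7818, -0.2193]), array([0.2002, 0.1629]), np.float64(83.5067)] [ 0.783  -0.2197  0.2325]
```

View pics/c.png

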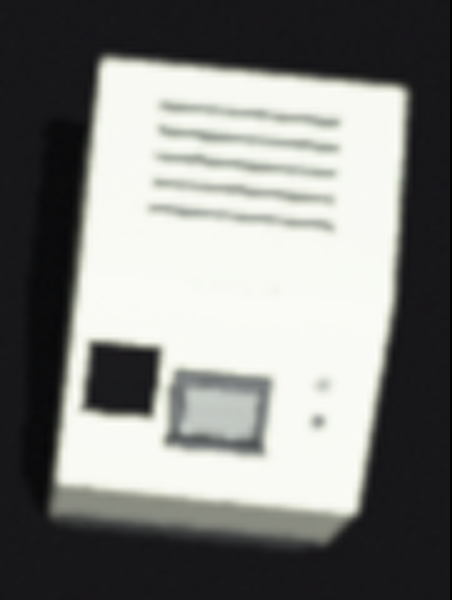

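View pics/d.png

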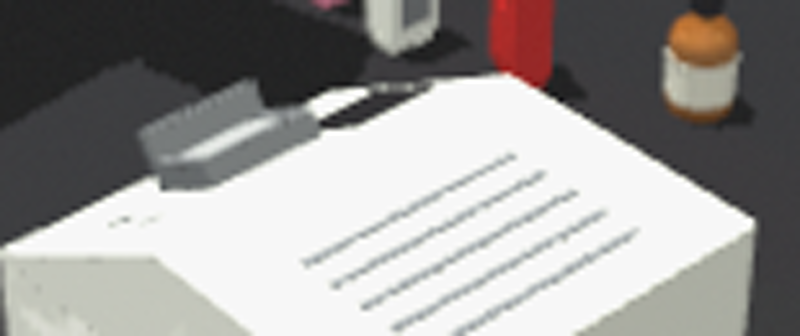

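Cassette centre is (0.428, 0.150), with its 40 mm axis at about 81°. Top height (0.085) and size match. Scanner yaw is about -6.5°, and the chute frame is in crop c at x 167-267, y 372-450. Next I'll fit the chute.

```bash
python3 - <<'E'
from h import *
b=load('top');w=cloud(b);a=load('scene');wa=cloud(a)
yaw=np.deg2rad(-6.5);ex=np.array([np.cos(yaw),np.sin(yaw)]);ey=np.array([-ex[1],ex[0]])
O=np.array([0.641,-0.201])
def loc(w): d=w[...,:2]-O; return np.stack([d@ex,d@ey,w[...,2]],-1)
for nm,d,ww in(('top',b,w),('scene',a,wa)):
    l=loc(ww);g=d['frame'].astype(int)
    m=(abs(l[...,0])<.06)&(abs(l[...,1])<.055)&(l[...,2]>.15)&(l[...,2]<.27)
    dark=m&(g.max(-1)<185)&(g.min(-1)>70)
    print(nm,m.sum(),dark.sum(),np.percentile(l[dark],[1,3,50,97,99],axis=0).round(4).tolist())
    for s in np.arange(-.05,.055,.006):
        k=m&(abs(l[...,0]-s)<.003)&(abs(l[...,1])<.02)
        if k.any(): print('%.3f'%s,k.sum(),np.percentile(l[k][:,2],[5,50,95]).round(4),g[k].mean(0).round(0))
# yaw check via top-face edges
m=(abs(w[...,2]-.2325)<.004)&(abs(w[...,0]-.78)<.12)&(abs(w[...,1]+.22)<.13)
l=loc(w)
xs=[];ys=[];yr=[]
for r in range(384):
    k=np.where(m[r])[0]
    if len(k)>40: xs.append(l[r,k].mean(0)[0]);ys.append(l[r,k,1].max());yr.append(l[r,k,1].min())
print('side slopes deg',np.rad2deg(np.polyfit(xs,ys,1)[0]),np.rad2deg(np.polyfit(xs,yr,1)[0]),np.median(ys),np.median(yr))
E
```

```text
top 1260 237 [[-0.0501, -0.0333, 0.1529], [-0.0495, -0.0325, 0.1542], [-0.0014, 0.0028, 0.2046], [0.0259, 0.043, 0.2176], [0.0341, 0.0511, 0.2194]]
-0.050 19 [0.1526 0.1592 0.1639] [206. 209. 197.]
-0.044 24 [0.1578 0.162  0.1673] [246. 247. 241.]
-0.038 24 [0.1623 0.1669 0.1731] [249. 250. 244.]
-0.032 31 [0.1668 0.1724 0.2096] [237. 239. 232.]
-0.026 46 [0.1689 0.1768 0.2098] [197. 200. 195.]
-0.020 12 [0.1936 0.1981 0.2021] [104. 108. 108.]
-0.014 28 [0.1916 0.1965 0.2011] [160. 166. 161.]
-0.008 19 [0.1943 0.1992 0.2037] [192. 198. 193.]
-0.002 28 [0.1966 0.2024 0.2074] [191. 197. 192.]
0.004 25 [0.2018 0.2068 0.2106] [193. 199. 194.]
0.010 28 [0.2033 0.2102 0.2136] [173. 178. 174.]
0.016 23 [0.2107 0.2153 0.2185] [126. 130. 131.]
0.022 10 [0.2054 0.2089 0.2129] [148. 152. 146.]
0.028 22 [0.2011 0.2055 0.2087] [226. 229. 219.]
0.034 24 [0.2047 0.2074 0.2115] [249. 250. 244.]
0.040 28 [0.2056 0.2104 0.2153] [249. 250. 245.]
0.046 24 [0.2122 0.2148 0.218 ] [249. 250. 245.]
0.052 23 [0.2153 0.2179 0.223 ] [249. 250. 245.]
scene 694 403 [[-0.0287, -0.0368, 0.1868], [-0.0262, -0.0364,
[... 266 characters left out ...]
89] [121. 126. 125.]
-0.014 17 [0.1958 0.1975 0.1995] [151. 155. 153.]
-0.008 5 [0.1991 0.2012 0.2014] [209. 214. 210.]
-0.002 9 [0.2025 0.2033 0.2058] [223. 226. 223.]
0.004 8 [0.2057 0.2074 0.2098] [220. 223. 220.]
0.010 2 [0.2098 0.2101 0.2103] [218. 222. 219.]
0.016 12 [0.212  0.216  0.2168] [162. 166. 165.]
0.022 66 [0.2052 0.2121 0.2175] [124. 128. 128.]
0.028 28 [0.2043 0.207  0.212 ] [164. 168. 164.]
0.034 12 [0.2077 0.209  0.2104] [244. 245. 243.]
0.040 9 [0.2111 0.2128 0.2141] [247. 247. 247.]
0.046 13 [0.2151 0.2161 0.2174] [247. 247. 247.]
0.052 10 [0.218  0.2193 0.2204] [247. 247. 247.]
side slopes deg 0.656531513884158 1.5094568880548433 0.09588357059373513 -0.10058454781495581
```

>>> {"op": "send_rows", "data": {
  "rows": [
    [8.5,[0,0,-6],0],
    [8.5,[0,0,-6],0],
    [8.5,[0,0,-6],0],
    [8.5,[0,0,-6],0]
  ]
}}

```text
t: 0.6
tool_pos: [0.1478, -0.6069, 0.4727]
tool_rot: [-3.118, -0.374, -0.0]
contact_force: [-0.0, -0.5, 0.2]
opening: 0.0851
grip_force: 0.0
```

```bash
python3 - <<'E'
from h import *
b=load('top');w=cloud(b);a=load('scene');wa=cloud(a)
O=np.array([0.641,-0.201])
def loc(w,yd):
    yaw=np.deg2rad(yd);ex=np.array([np.cos(yaw),np.sin(yaw)]);ey=np.array([-ex[1],ex[0]])
    d=w[...,:2]-O; return np.stack([d@ex,d@ey,w[...,2]],-1)
# housing normal edges: fit slope plane & side edges
l=loc(w,-6)
m=(l[...,0]>-.075)&(l[...,0]<.06)&(abs(l[...,1])<.12)&(abs(l[...,2]-(.186+.577*(l[...,0])))<.012)
P=w[m]; A=np.c_[P[:,:2],np.ones(len(P))]
for _ in range(5):
    c,*_=np.linalg.lstsq(A,P[:,2],rcond=None); r=P[:,2]-A@c; k=abs(r)<.004; P=P[k];A=A[k]
print('slope plane yaw',np.rad2deg(np.arctan2(c[1],c[0])),'tilt',np.rad2deg(np.arctan(np.hypot(*c[:2]))),len(P))
l=loc(wa,-6)
m=(l[...,0]>-.075)&(l[...,0]<.06)&(abs(l[...,1])<.12)&(abs(l[...,2]-(.186+.577*(l[...,0])))<.012)
P=wa[m]; A=np.c_[P[:,:2],np.ones(len(P))]
for _ in range(5):
    c,*_=np.linalg.lstsq(A,P[:,2],rcond=None); r=P[:,2]-A@c; k=abs(r)<.004; P=P[k];A=A[k]
print('scene slope yaw',np.rad2deg(np.arctan2(c[1],c[0])),np.rad2deg(np.arctan(np.hypot(*c[:2]))),len(P))
for nm,ww in(('top',w),('scene',wa)):
    m=(abs(ww[...,2]-.232)<.004)&(abs(ww[...,0]-.78)<.13)&(abs(ww[...,1]+.22)<.14)
    h=cv2.convexHull(ww[m][:,:2].astype(np.float32)); r=cv2.minAreaRect(h); print(nm,r)
# lateral profile across the chute (grey vs white)
for nm,d,ww in(('top',b,w),('scene',a,wa)):
    l=loc(ww,-6);g=d['frame'].astype(int).mean(-1)
    for y in np.arange(-.044,.0445,.004):
        k=(abs(l[...,0]-.002)<.012)&(abs(l[...,1]-y)<.002)&(l[...,2]>.17)
        print(nm,'%.3f'%y,k.sum(),g[k].mean().round() if k.any() else 0,np.median(l[k][:,2]-.577*l[k][:,0]).round(4) if k.any() else 0)
E
```

```text
slope plane yaw -5.972936961580614 tilt 30.32908417209527 1648
scene slope yaw -5.515064863513568 29.886804377822298 660
top ((0.7817947268486023, -0.21930843591690063), (0.20017334818840027, 0.16285309195518494), 83.5067367553711)
scene ((0.7852321863174438, -0.2212095558643341), (0.20378507673740387, 0.15826508402824402), 83.98323822021484)
top -0.044 10 247.0 0.1884
top -0.040 10 240.0 0.1888
top -0.036 6 212.0 0.1897
top -0.032 9 155.0 0.2067
top -0.028 11 132.0 0.2043
top -0.024 11 171.0 0.2043
top -0.020 11 190.0 0.2046
top -0.016 11 180.0 0.2037
top -0.012 10 186.0 0.2042
top -0.008 11 188.0 0.2057
top -0.004 11 186.0 0.2047
top 0.000 12 186.0 0.2046
top 0.004 10 190.0 0.202
top 0.008 10 191.0 0.2045
top 0.012 11 187.0 0.2049
top 0.016 11 178.0 0.2042
top 0.020 10 158.0 0.2035
top 0.024 6 125.0 0.2046
top 0.028 14 145.0 0.2037
top 0.032 9 220.0 0.1871
top 0.036 10 226.0 0.188
top 0.040 12 150.0 0.1897
top 0.044 9 95.0 0.1885
scene -0.044 4 247.0 0.1892
scene -0.040 5 244.0 0.1894
scene -0.036 33 119.0 0.1985
scene -0.032 6 137.0 0.2048
scene -0.028 0 0 0
scene -0.024 4 215.0 0.2051
scene -0.020 1 229.0 0.2051
scene -0.016 3 224.0 0.2051
scene -0.012 4 222.0 0.2053
scene -0.008 3 224.0 0.2053
scene -0.004 1 232.0 0.2051
scene 0.000 3 223.0 0.2052
scene 0.004 2 229.0 0.2054
scene 0.008 3 220.0 0.2049
scene 0.012 1 192.0 0.2049
scene 0.016 3 206.0 0.2047
scene 0.020 2 128.0 0.2057
scene 0.024 7 142.0 0.2057
scene 0.028 2 103.0 0.2063
scene 0.032 0 0 0
scene 0.036 0 0 0
scene 0.040 1 56.0 0.192
scene 0.044 1 55.0 0.191
```

>>> {"op": "send_rows", "data": {
  "rows": [
    [8.5,[0,0,-6],0],
    [8.5,[0,0,-6],0],
    [8.5,[0,0,-6],0],
    [8.5,[0,0,-6],0],
    [8.5,[0,0,-6],0],
    [8.5,[0,0,-6],0]
  ]
}}

```text
t: 1.35
tool_pos: [0.1411, -0.5807, 0.806]
tool_rot: [-3.095, -0.371, -0.004]
contact_force: [0.3, 54.0, 57.7]
opening: 0.0849
grip_force: 0.0
```

>>> {"op": "send_rows", "data": {
  "rows": [
    [8.5,[0,0,0],0],
    [8.5,[0,0,0],0]
  ]
}}

```text
t: 1.6
tool_pos: [0.141, -0.5793, 0.8074]
tool_rot: [-3.097, -0.372, -0.004]
contact_force: [-0.2, 0.5, 1.2]
opening: 0.085
grip_force: 0.0
```

```bash
python3 - <<'E'
from h import *
o=ctrl.get_obs();print(o['t'],o['q'].round(3),o['tool_pos'],o['tool_rot'],o['contact_force'],R.from_rotvec(o['tool_rot']).as_matrix().round(3))
E
```

```text
1.6 [-1.458  0.489  0.055  0.005  2.62  -0.122] [ 0.14102443 -0.57929827  0.80735759] [-3.09694753 -0.37156332 -0.00413267] [-0.21022437  0.54053371  1.15231121] [[ 0.972  0.237 -0.   ]
 [ 0.236 -0.971  0.023]
 [ 0.005 -0.022 -1.   ]]
```

>>> {"op": "send_rows", "data": {
  "rows": [
    [8.5,[0,0,5],0],
    [8.5,[0,0,6],0],
    [8.5,[0,0,6],0],
    [8.5,[0,0,0],0]
  ]
}}

```text
t: 2.1
tool_pos: [0.1415, -0.5794, 0.6521]
tool_rot: [-3.076, -0.369, -0.004]
contact_force: [0.3, -1.0, -0.4]
opening: 0.085
grip_force: 0.0
```

```bash
python3 - <<'E'
from h import *
o=ctrl.get_obs();print(o['t'],o['q'].round(3),sum(o['q'][[1,2,4]])-np.pi,o['tool_pos'],o['contact_force'],R.from_rotvec(o['tool_rot']).as_matrix().round(3))
E
```

```text
2.1 [-1.457  0.114  0.849  0.003  2.222 -0.123] 0.043100634931981574 [ 0.14154553 -0.57940818  0.65211517] [ 0.33594464 -0.990708   -0.39312921] [[ 0.972  0.237 -0.002]
 [ 0.236 -0.971  0.043]
 [ 0.008 -0.042 -0.999]]
```

>>> {"op": "send_rows", "data": {
  "rows": [
    [8.5,[5.3,-2.9,1],0],
    [8.5,[5.3,-2.9,1],0],
    [8.5,[5.3,-2.9,1],0],
    [8.5,[5.3,-2.9,1],0],
    [8.5,[5.3,-2.9,1],0],
    [8.5,[5.3,-2.9,1],0],
    [8.5,[5.3,-2.9,1],0],
    [8.5,[5.3,-2.9,1],0]
  ]
}}

```text
t: 3.1
tool_pos: [0.5004, -0.2509, 0.6005]
tool_rot: [-3.107, -0.373, -0.021]
contact_force: [0.6, -0.8, -0.2]
opening: 0.085
grip_force: 0.0
```

```bash
cat >> h.py <<'E'
def st():
    o=ctrl.get_obs();M=R.from_rotvec(o['tool_rot']).as_matrix()
    print(o['t'],'q',o['q'].round(3),'tcp',o['tool_pos'].round(4),'F',o['contact_force'].round(1),'open',round(o['opening'],4),o['grip_force'].round(1) if o['grip_force'] else 0)
    z=M[:,2];print(M.round(3).tolist(),'tilt',np.rad2deg(np.arcsin(np.hypot(z[0],z[1]))),'az',np.rad2deg(np.arctan2(z[1],z[0])),'yaz',np.rad2deg(np.arctan2(M[1,1],M[0,1])))
    return o,M
def go(t,o,M):
    d=M.T@(np.array(t)-o['tool_pos']);print('tool shift cm',(d*100).round(2))
E
python3 - <<'E'
from h import *
o,M=st();go([.428,.15,.25],o,M)
E
```

```text
3.1 q [-0.607 -0.058  1.115  0.021  2.082  0.735] tcp [ 0.5004 -0.2509  0.6005] F [ 0.6 -0.8 -0.2] open 0.085 0
[[0.972, 0.237, 0.012], [0.237, -0.972, 0.014], [0.015, -0.01, -1.0]] tilt 1.0403407914884368 az 48.085372621792814 yaz -76.30752293312825
tool shift cm [  1.92 -40.3   35.5 ]
```

>>> {"op": "send_rows", "data": {
  "rows": [
    [8.5,[0,0,0],8],
    [8.5,[0,0,0],8],
    [8.5,[0,0,0],7],
    [8.5,[0,0,0],0]
  ]
}}

```text
t: 3.6
tool_pos: [0.4992, -0.2524, 0.5991]
tool_rot: [-3.116, 0.251, -0.014]
contact_force: [-0.0, 0.1, -0.7]
opening: 0.0852
grip_force: 0.0
```

```bash
python3 - <<'E'
from h import *
o,M=st();go([.428,.15,.25],o,M)
E
```

```text
3.6 q [-0.61  -0.059  1.118  0.021  2.082  1.132] tcp [ 0.4992 -0.2524  0.5991] F [-0.   0.1 -0.7] open 0.0852 0
[[0.987, -0.16, 0.01], [-0.16, -0.987, 0.015], [0.008, -0.016, -1.0]] tilt 1.0350869649410932 az 55.90525202043765 yaz -99.22005755111398
tool shift cm [-13.74 -38.    35.43]
```

>>> {"op": "send_rows", "data": {
  "rows": [
    [8.5,[-1.5,-4.2,3],0],
    [8.5,[-1.5,-4.2,3],0],
    [8.5,[-1.5,-4.2,3],0],
    [8.5,[-1.5,-4.2,3],0],
    [8.5,[-1.5,-4.2,3],0],
    [8.5,[-1.5,-4.2,4],0],
    [8.5,[-1.5,-4.2,4],0],
    [8.5,[-1.5,-4.2,4],0],
    [8.5,[-1.7,-4.4,4],0],
    [8.5,[0,0,0],0]
  ]
}}

```text
t: 4.85
tool_pos: [0.4249, 0.1543, 0.2907]
tool_rot: [-3.11, 0.243, 0.003]
contact_force: [-0.2, 0.3, -0.5]
opening: 0.0851
grip_force: 0.0
```

```bash
python3 - <<'E'
from h import *
o,M=st();go([.428,.15,.06],o,M)
d=grab('wrist');save(d,'pics/e.png')
w=cloud(d)
m=(abs(w[...,2]-.085)<.006)&(np.hypot(w[...,0]-.428,w[...,1]-.15)<.035)
print(m.sum(),cv2.minAreaRect(w[m][:,:2].astype(np.float32)))
E
```

```text
4.85 q [ 0.17  -0.412  1.922  0.022  1.628  1.897] tcp [0.4249 0.1543 0.2907] F [-0.2  0.3 -0.5] open 0.0851 0
[[0.988, -0.155, -0.0], [-0.155, -0.988, 0.022], [-0.004, -0.022, -1.0]] tilt 1.28413041506655 az 90.11806991827999 yaz -98.91998781020725
tool shift cm [ 0.45  0.89 23.05]
884 ((0.42856356501579285, 0.1473490297794342), (0.039962638169527054, 0.026139715686440468), 81.01372528076172)
```

View pics/e.png

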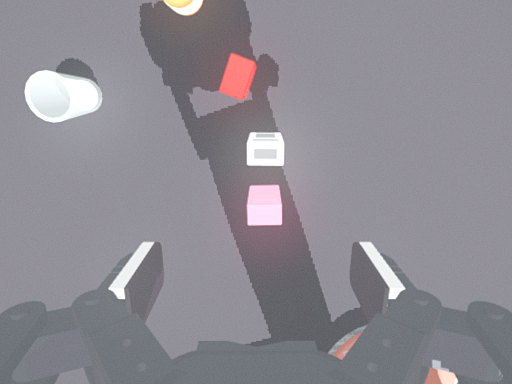

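```bash
python3 - <<'E'
from h import *
o,M=st();go([.4286,.1475,.12],o,M);go([.4286,.1475,.05],o,M)
E
```

```text
4.9 q [ 0.167 -0.413  1.92   0.021  1.628  1.897] tcp [0.4261 0.1531 0.2926] F [ 0.2 -1.2 -0.1] open 0.0846 0
[[0.988, -0.157, 0.003], [-0.157, -0.987, 0.022], [-0.0, -0.022, -1.0]] tilt 1.288063781540411 az 81.34380365450711 yaz -99.05201505629802
tool shift cm [ 0.34  0.9  17.25]
tool shift cm [ 0.34  1.06 24.25]
```

>>> {"op": "send_rows", "data": {
  "rows": [
    [8.5,[0.2,0.5,5],0],
    [8.5,[0.15,0.5,5],0],
    [8.5,[0,0,5],0],
    [8.5,[0,0,2.3],0],
    [8.5,[0,0,0],0]
  ]
}}

```text
t: 5.52
tool_pos: [0.4287, 0.1444, 0.1181]
tool_rot: [-3.109, 0.255, 0.0]
contact_force: [0.7, 0.2, 0.6]
opening: 0.0848
grip_force: 0.0
```

```bash
python3 - <<'E'
from h import *
o,M=st();go([.4286,.1475,.05],o,M)
E
```

```text
5.525 q [ 0.147 -0.287  2.118  0.022  1.306  1.875] tcp [0.4287 0.1444 0.1181] F [0.7 0.2 0.6] open 0.0848 0
[[0.987, -0.163, 0.002], [-0.163, -0.986, 0.022], [-0.002, -0.022, -1.0]] tilt 1.2593553251590173 az 86.01635807442236 yaz -99.37394455748162
tool shift cm [-0.05 -0.15  6.82]
```

>>> {"op": "send_rows", "data": {
  "rows": [
    [8.5,[0,-0.1,3.4],0],
    [8.5,[0,0,3.4],0],
    [8.5,[0,0,0],0],
    [2,[0,0,0],0],
    [2,[0,0,0],0],
    [2,[0,0,0],0],
    [2,[0,0,0],0]
  ],
  "newtons": 50
}}

```text
t: 6.4
tool_pos: [0.4286, 0.1479, 0.0506]
tool_rot: [-3.109, 0.253, -0.003]
contact_force: [-1.2, -0.9, 6.6]
opening: 0.0393
grip_force: 49.9
```

>>> {"op": "send_rows", "data": {
  "rows": [
    [2,[0,0,-2],0],
    [2,[0,0,-5],0],
    [2,[0,0,-5],0],
    [2,[0,0,-5],0],
    [2,[2.5,2.1,-5],0],
    [2,[2.5,2.1,-5],0],
    [2,[2.5,2.1,-5],0],
    [2,[2.5,2.1,-5],0],
    [2,[2.5,2.1,-5],0],
    [2,[2.5,2.1,-5],0]
  ]
}}

```text
t: 7.65
tool_pos: [0.5547, -0.012, 0.5166]
tool_rot: [-3.109, 0.253, 0.003]
contact_force: [0.5, 0.9, -0.5]
opening: 0.0392
grip_force: 50.7
```

```bash
python3 - <<'E'
from h import *
o,M=st()
E
```

```text
Traceback (most recent call last):
  File "h.py", line 14, in st
    print(o['t'],'q',o['q'].round(3),'tcp',o['tool_pos'].round(4),'F',o['contact_force'].round(1),'open',round(o['opening'],4),o['grip_force'].round(1) if o['grip_force'] else 0)
                                                                                                                               ^^^^^^^^^^^^^^^^^^^^^
AttributeError: 'float' object has no attribute 'round'
```

>>> {"op": "send_rows", "data": {
  "rows": [
    [2,[6,0,0],0],
    [2,[6,0,0],0],
    [2,[6,0,0],0],
    [2,[6,0,0],0],
    [2,[6,0,0],0],
    [2,[6,0,0],0],
    [2,[6,0,0],0]
  ]
}}

```text
t: 8.52
tool_pos: [0.9086, -0.0735, 0.4741]
tool_rot: [-3.108, 0.254, -0.041]
contact_force: [-0.6, 0.6, 0.2]
opening: 0.0391
grip_force: 51.0
```

```bash
sed -i "s/o\['grip_force'\].round(1) if o\['grip_force'\] else 0/o['grip_force']/" h.py; python3 - <<'E'
from h import *
o,M=st()
E
```

```text
8.525 q [-0.17   0.927  0.055  0.03   2.136  1.581] tcp [ 0.9086 -0.0735  0.4741] F [-0.6  0.6  0.2] open 0.0391 50.96923470497131
[[0.986, -0.162, 0.028], [-0.163, -0.986, 0.021], [0.024, -0.025, -0.999]] tilt 2.0185406339282017 az 36.760674497501526 yaz -99.33620809795686
```

>>> {"op": "send_rows", "data": {
  "rows": [
    [2,[5,0,-3.6],0],
    [2,[5,0,-3.6],0],
    [2,[5,0,-3.6],0],
    [2,[5,0,-3.6],0]
  ]
}}

```text
t: 9.02
tool_pos: [0.9126, -0.0902, 0.5401]
tool_rot: [-3.097, 0.255, -0.285]
contact_force: [-0.1, -0.4, -1.4]
opening: 0.0394
grip_force: 50.9
```

```bash
python3 - <<'E'
from h import *
o,M=st()
E
```

```text
9.025 q [-0.192  0.857  0.055  0.046  2.049  1.568] tcp [ 0.9126 -0.0902  0.5401] F [-0.1 -0.4 -1.4] open 0.0394 50.91652750968933
[[0.97, -0.16, 0.183], [-0.164, -0.986, 0.006], [0.18, -0.036, -0.983]] tilt 10.552741003699708 az 1.8614692506219321 yaz -99.2396993720542
```

>>> {"op": "send_rows", "data": {
  "rows": [
    [2,[5.3,0,-3.1],0],
    [2,[5.3,0,-3.1],0],
    [2,[5.5,0,-2.8],0],
    [2,[5.6,0,-2.6],0],
    [2,[5.6,0,-2.4],0]
  ]
}}

```text
t: 9.65
tool_pos: [0.9328, -0.1106, 0.5875]
tool_rot: [-3.064, 0.257, -0.553]
contact_force: [0.1, 0.1, -1.3]
opening: 0.0395
grip_force: 50.9
```

```bash
python3 - <<'E'
from h import *
o,M=st()
E
```

```text
9.65 q [-0.216  0.816  0.056  0.067  1.919  1.556] tcp [ 0.9328 -0.1106  0.5875] F [ 0.1  0.1 -1.3] open 0.0395 50.91920793056488
[[0.924, -0.158, 0.349], [-0.164, -0.986, -0.012], [0.346, -0.047, -0.937]] tilt 20.41092502140957 az -1.9030796069269946 yaz -99.09695284611922
```

>>> {"op": "send_rows", "data": {
  "rows": [
    [2,[5.8,0,-2.2],0],
    [2,[5.8,0,-2.0],0],
    [2,[5.9,0,-1.8],0],
    [2,[5.9,0,-1.7],0]
  ]
}}

```text
t: 10.15
tool_pos: [0.9518, -0.125, 0.6268]
tool_rot: [-3.02, 0.256, -0.779]
contact_force: [-0.3, 0.5, -1.4]
opening: 0.0394
grip_force: 50.9
```

```bash
python3 - <<'E'
from h import *
o,M=st()
E
```

```text
10.15 q [-0.232  0.789  0.056  0.085  1.799  1.548] tcp [ 0.9518 -0.125   0.6268] F [-0.3  0.5 -1.4] open 0.0394 50.925142765045166
[[0.863, -0.155, 0.481], [-0.161, -0.987, -0.029], [0.479, -0.053, -0.876]] tilt 28.825151659162657 az -3.400515336553122 yaz -98.92640210130904
```

```bash
cat >> h.py <<'E'
YAW=np.deg2rad(-6);C=np.array([.6243,-.2023,.195])
def chuteR():
    cx=np.array([.5*np.cos(YAW),.5*np.sin(YAW),-.866]);cy=np.array([-np.sin(YAW),np.cos(YAW),0]);return np.stack([cx,cy,np.cross(cx,cy)],1)
E
python3 - <<'E'
from h import *
Rc=chuteR();print(Rc)
o,M=st();t=C+Rc@[-.17,0,.016];print(t);go(t,o,M)
E
```

```text
[[ 0.49726095  0.10452846  0.86125596]
 [-0.05226423  0.9945219  -0.09052165]
 [-0.866       0.          0.5       ]]
10.15 q [-0.232  0.789  0.056  0.085  1.799  1.548] tcp [ 0.9518 -0.125   0.6268] F [-0.3  0.5 -1.4] open 0.0394 50.925142765045166
[[0.863, -0.155, 0.481], [-0.161, -0.987, -0.029], [0.479, -0.053, -0.876]] tilt 28.825151659162657 az -3.400515336553122 yaz -98.92640210130904
[ 0.55354573 -0.19486343  0.35022   ]
tool shift cm [-46.49  14.53   5.27]
```

>>> {"op": "send_rows", "data": {
  "rows": [
    [2,[-5,1.6,0],0],
    [2,[-5,1.6,0],0],
    [2,[-5,1.6,0],0],
    [2,[-5,1.6,0],0],
    [2,[-5,1.6,0],0],
    [2,[-5,1.6,0],0],
    [2,[-5,1.6,0],0],
    [2,[-5,1.6,0],0],
    [2,[0,0,0],-6]
  ]
}}

```text
t: 11.28
tool_pos: [0.6116, -0.1844, 0.4419]
tool_rot: [3.032, -0.097, 0.767]
contact_force: [0.0, -0.9, -0.8]
opening: 0.0393
grip_force: 50.9
```

```bash
python3 - <<'E'
from h import *
Rc=chuteR()
o,M=st();t=C+Rc@[-.13,0,.016];go(t,o,M);print((Rc.T@M).round(3), Rc.T@(o['tool_pos']-C))
d=grab('wrist');save(d,'pics/f.png')
E
```

```text
11.275 q [-0.5   -0.264  1.617  0.211  1.339  1.134] tcp [ 0.6116 -0.1844  0.4419] F [ 0.  -0.9 -0.8] open 0.0393 50.92294156551361
[[0.878, -0.063, 0.475], [-0.057, -0.998, -0.027], [0.476, -0.003, -0.88]] tilt 28.40274063006501 az -3.284547089597883 yaz -93.61987167598585
tool shift cm [-9.29  1.53  9.33]
[[ 0.028  0.024  0.999]
 [ 0.035 -0.999  0.023]
 [ 0.999  0.034 -0.028]] [-0.22104516  0.01646969  0.11092245]
```

View pics/f.png

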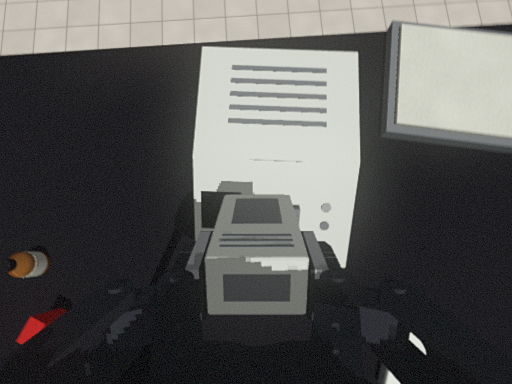

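>>> {"op": "send_rows", "data": {
  "rows": [
    [2,[-4.6,0.8,0],0],
    [2,[-4.7,0.7,2],0],
    [2,[0,0,4],0],
    [2,[0,0,3.3],0],
    [2,[0,0,0],0]
  ]
}}

```text
t: 11.95
tool_pos: [0.5768, -0.196, 0.3174]
tool_rot: [3.033, -0.099, 0.769]
contact_force: [-0.0, 0.3, -0.6]
opening: 0.0394
grip_force: 50.9
```

```bash
python3 - <<'E'
from h import *
Rc=chuteR()
o,M=st();t=C+Rc@[-.09,0,.016];go(t,o,M);print((Rc.T@M).round(3), Rc.T@(o['tool_pos']-C))
d=grab('wrist');cv2.imwrite('pics/g.png',cv2.resize(d['frame'][100:340,120:400,::-1],(700,600)))
w=cloud(d);l=(w-C)@Rc
# cassette: points in tool frame
c=(w-o['tool_pos'])@M
m=(abs(c[...,1])<.03)&(c[...,0]>-.03)&(c[...,0]<.03)&(c[...,2]>-.05)&(c[...,2]<.06)
print('cassette tool pts',m.sum(),np.percentile(c[m],[1,50,99],axis=0).round(4).tolist())
# port area: grey frame in chute coordinates
g=d['frame'].mean(-1)
m=(abs(l[...,0])<.02)&(abs(l[...,1])<.06)&(l[...,2]>-.02)&(l[...,2]<.06)
print(m.sum())
for y in np.arange(-.05,.051,.004):
    k=m&(abs(l[...,1]-y)<.002)&(l[...,2]>0)&(l[...,2]<.045)
    if k.sum(): print('%.3f'%y,k.sum(),np.median(l[k],0).round(4),g[k].mean().round())
E
```

```text
11.95 q [-0.557 -0.324  1.867  0.252  1.166  1.03 ] tcp [ 0.5768 -0.196   0.3174] F [-0.   0.3 -0.6] open 0.0394 50.94174563884735
[[0.877, -0.064, 0.476], [-0.058, -0.998, -0.026], [0.476, -0.005, -0.879]] tilt 28.458560946947788 az -3.083391127192764 yaz -93.64295372695275
tool shift cm [-0.27  0.22  4.  ]
[[ 0.027  0.025  0.999]
 [ 0.034 -0.999  0.024]
 [ 0.999  0.033 -0.027]] [-0.12992399  0.00134891  0.019754  ]
cassette tool pts 14177 [[-0.0114, -0.0285, -0.0489], [0.0112, 0.0011, -0.0347], [0.0143, 0.0277, 0.0373]]
10014
-0.050 212 [ 0.0137 -0.0499  0.023 ] 211.0
-0.046 207 [ 0.0135 -0.046   0.0233] 211.0
-0.042 205 [ 0.0135 -0.042   0.023 ] 211.0
-0.038 193 [ 0.0137 -0.0382  0.0229] 210.0
-0.034 163 [-0.0012 -0.0334  0.0269] 148.0
-0.030 306 [-0.0008 -0.0294  0.0231] 123.0
-0.026 164 [ 0.0003 -0.0255  0.0301] 152.0
-0.022 237 [ 0.0001 -0.0221  0.0249] 158.0
-0.018 230 [ 0.0001 -0.018   0.0253] 156.0
-0.014 239 [ 0.0001 -0.014   0.0247] 156.0
-0.010 227 [ 0.0002 -0.01    0.0252] 157.0
-0.006 242 [ 0.0001 -0.006   0.0254] 152.0
-0.002 237 [ 0.0001 -0.002   0.0251] 146.0
0.002 237 [0.0003 0.002  0.0249] 146.0
0.006 235 [0.0001 0.006  0.0235] 144.0
0.010 238 [0.0001 0.01   0.0261] 146.0
0.014 233 [0.0003 0.014  0.0228] 147.0
0.018 231 [0.0003 0.0178 0.0269] 148.0
0.022 242 [0.0007 0.023  0.0243] 118.0
0.026 231 [-0.0011  0.0262  0.0228] 124.0
0.030 144 [0.0003 0.029  0.0279] 140.0
0.034 196 [0.0138 0.0342 0.0235] 202.0
0.038 230 [0.0133 0.0379 0.0228] 168.0
0.042 204 [0.012  0.0421 0.025 ] 75.0
0.046 213 [0.012  0.046  0.0223] 75.0
0.050 202 [0.0121 0.0501 0.0238] 76.0
```

View pics/g.png

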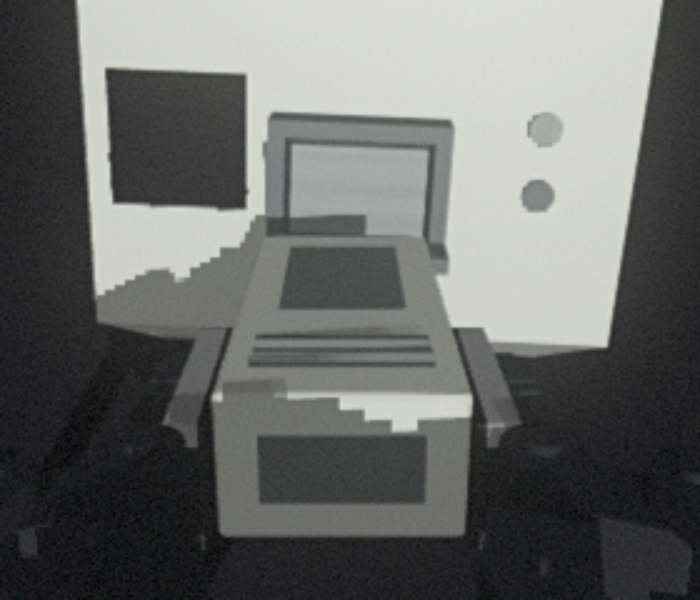

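```bash
sed -i 's/C=np.array(\[.6243,-.2023,.195\])/C=np.array([.6241,-.2043,.195])/' h.py; python3 - <<'E'
from h import *
Rc=chuteR();d=load('wrist');w=cloud(d);l=(w-C)@Rc
g=d['frame'].mean(-1).round()
for u in (250,264,280):
    print(u,[(v,l[v,u].round(4).tolist(),int(g[v,u])) for v in range(144,166,2)])
o,M=st()
n=o['tool_pos']+M@[0,0,.0506];print('nose',Rc.T@(n-C))
# cassette broad upper face in chute coords
c=(w-o['tool_pos'])@M
m=(abs(c[...,1])<.015)&(c[...,2]>-.03)&(c[...,2]<.04)&(c[...,0]>0)&(c[...,0]<.025)
print('face tool x by z',[(z,np.median(c[m&(abs(c[...,2]-z)<.005)][:,0]).round(4)) for z in (-.02,0,.02,.035)])
for z in(.0,.02): 
    k=(abs(c[...,2]-z)<.004)&(c[...,0]>.008)&(c[...,0]<.02)&(abs(c[...,1])<.0205); print(np.percentile(c[k][:,1],[0.5,99.5]))
go(C+Rc@[-.02,0,.0165]-M@[0,0,.0506]+Rc@[0,0,0],o,M)
E
```

```text
250 [(144, [0.0135, 0.012, 0.0424], 210), (146, [0.0108, 0.0119, 0.0412], 96), (148, [0.0028, 0.0115, 0.041], 104), (150, [-0.002, 0.0113, 0.0403], 136), (152, [-0.0017, 0.0113, 0.0385], 131), (154, [-0.0004, 0.0113, 0.0365], 134), (156, [-0.0014, 0.0112, 0.035], 96), (158, [-0.0001, 0.0112, 0.0329], 143), (160, [-0.0001, 0.0111, 0.0311], 170), (162, [-0.0001, 0.0111, 0.0293], 163), (164, [0.0, 0.0111, 0.0275], 165)]
264 [(144, [0.013, -0.0005, 0.043], 215), (146, [0.0134, -0.0006, 0.0411], 132), (148, [nan, nan, nan], 92), (150, [-0.0007, -0.0006, 0.0405], 138), (152, [-0.0007, -0.0007, 0.0387], 135), (154, [-0.0007, -0.0007, 0.037], 138), (156, [-0.0019, -0.0008, 0.0355], 120), (158, [-0.0013, -0.0009, 0.0336], 112), (160, [-0.0003, -0.001, 0.0316], 169), (162, [0.0004, -0.001, 0.0297], 165), (164, [-0.0005, -0.0011, 0.0281], 166)]
280 [(144, [0.0137, -0.0148, 0.0434], 213), (146, [0.0136, -0.0148, 0.0416], 202), (148, [0.0079, -0.0146, 0.041], 90), (150, [-0.0018, -0.0142, 0.0412], 120), (152, [-0.0002, -0.0144, 0.0392], 137), (154, [0.0001, -0.0145, 0.0374], 134), (156, [-0.0011, -0.0145, 0.0359], 131), (158, [-0.001, -0.0146, 0.0341], 93), (160, [-0.0004, -0.0147, 0.0322], 173), (162, [-0.0006, -0.0148, 0.0305], 168), (164, [0.0001, -0.015, 0.0285], 163)]
12.0 q [-0.557 -0.325  1.865  0.253  1.166  1.03 ] tcp [ 0.5774 -0.1964  0.3201] F [ 0.4 -0.3  0.1] open 0.0395 50.940985679626465
[[0.876, -0.064, 0.479], [-0.057, -0.998, -0.027], [0.48, -0.003, -0.877]] tilt 28.66056007939685 az -3.2788776367206847 yaz -93.64188475293264
nose [-0.08145345  0.00413176  0.02040917]
face tool x by z [(-0.02, np.float64(0.012)), (0, np.float64(0.012)), (0.02, np.float64(0.012)), (0.035, np.float64(0.0117))]
[-0.01847308  0.02004871]
[-0.01833064  0.02016553]
tool shift cm [-0.26  0.54  6.14]
```

>>> {"op": "send_rows", "data": {
  "rows": [
    [2,[-0.2,0.5,2],0],
    [2,[-0.05,0.05,2],0],
    [2,[0,0,2.1],0],
    [2,[0,0,0],0]
  ]
}}

```text
t: 12.5
tool_pos: [0.6034, -0.2031, 0.2622]
tool_rot: [3.034, -0.098, 0.769]
contact_force: [-0.3, 0.2, -1.3]
opening: 0.0395
grip_force: 50.9
```

```bash
python3 - <<'E'
from h import *
Rc=chuteR()
o,M=st()
n=o['tool_pos']+M@[-.001,0,.0506];print('nose',Rc.T@(n-C));go(C+Rc@[.04,0,.0145]-M@[-.001,0,.0506],o,M)
E
```

```text
12.5 q [-0.541 -0.226  1.88   0.259  1.057  1.016] tcp [ 0.6034 -0.2031  0.2622] F [-0.3  0.2 -1.3] open 0.0395 50.94205141067505
[[0.877, -0.063, 0.475], [-0.058, -0.998, -0.026], [0.476, -0.005, -0.879]] tilt 28.43378604081818 az -3.079702802036616 yaz -93.61344662875419
nose [-0.01806262  0.00023485  0.0132626 ]
tool shift cm [0.28 0.17 5.8 ]
```

>>> {"op": "send_rows", "data": {
  "rows": [
    [2,[0.2,0.05,1],0],
    [2,[0.05,0.03,1.2],0],
    [2,[0.05,0.03,1.2],0],
    [2,[0,0.03,1.2],0],
    [2,[0,0,1],0],
    [2,[0,0,0],0]
  ]
}}

```text
t: 13.25
tool_pos: [0.6319, -0.2062, 0.2149]
tool_rot: [3.033, -0.097, 0.767]
contact_force: [-2.8, 0.0, -4.9]
opening: 0.0394
grip_force: 50.8
```

```bash
python3 - <<'E'
from h import *
Rc=chuteR()
o,M=st()
n=o['tool_pos']+M@[-.001,0,.0506];print('nose',Rc.T@(n-C));go(C+Rc@[.04,0,.0145]-M@[-.001,0,.0506],o,M)
E
```

```text
13.25 q [-0.518 -0.121  1.867  0.262  0.962  1.014] tcp [ 0.6319 -0.2062  0.2149] F [-2.8  0.  -4.9] open 0.0394 50.834723711013794
[[0.878, -0.063, 0.475], [-0.057, -0.998, -0.026], [0.475, -0.004, -0.88]] tilt 28.37715781290349 az -3.135641240625144 yaz -93.60249385678286
nose [3.72629804e-02 7.02310550e-05 1.44427365e-02]
tool shift cm [0.01 0.01 0.27]
```

>>> {"op": "send_rows", "data": {
  "rows": [
    [2,[0.03,0,0.7],0],
    [2,[0,0,0],0],
    [5.5,[0,0,0],0],
    [5.5,[0,0,0],0],
    [5.5,[0,0,0],0]
  ]
}}

```text
t: 13.88
tool_pos: [0.6378, -0.2074, 0.2139]
tool_rot: [3.027, -0.097, 0.779]
contact_force: [-0.3, -0.4, 0.3]
opening: 0.0554
grip_force: 0.0
```

```bash
python3 - <<'E'
from h import *
Rc=chuteR()
o,M=st()
d=grab('wrist');cv2.imwrite('pics/i.png',cv2.resize(d['frame'][100:340,120:400,::-1],(700,600)))
w=cloud(d);l=(w-C)@Rc
m=(abs(l[...,1])<.018)&(l[...,2]>.0)&(l[...,2]<.035)&(l[...,0]<-.005)&(l[...,0]>-.1)
print('loose pts chute',m.sum(),np.percentile(l[m],[1,10,50,99],axis=0).round(4).tolist())
E
```

```text
13.875 q [-0.515 -0.11   1.861  0.264  0.948  1.014] tcp [ 0.6378 -0.2074  0.2139] F [-0.3 -0.4  0.3] open 0.0554 0.0
[[0.874, -0.063, 0.482], [-0.056, -0.998, -0.029], [0.483, -0.002, -0.876]] tilt 28.878226560613378 az -3.4782650310994607 yaz -93.63680911349883
loose pts chute 11605 [[-0.0959, -0.0176, 0.0078], [-0.0924, -0.0144, 0.0134], [-0.0435, -0.0014, 0.0309], [-0.0074, 0.0158, 0.0349]]
```

View pics/i.png

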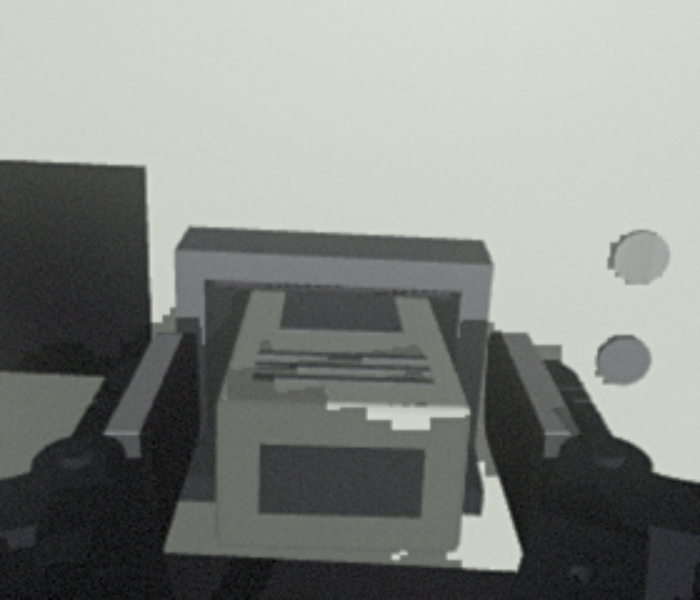

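The cassette rests in the port, held by the flap, with its tail about 40 mm outside. Fingers are clear at (170,400) and (520,400). Now I'll retreat, close and push.

>>> {"op": "send_rows", "data": {
  "rows": [
    [5.5,[0,0,-3],0],
    [5.5,[0,0,-4],0],
    [0,[0,0,0],0],
    [0,[0,0,0],0],
    [0,[0,0,0],0],
    [0,[0,0,0],0],
    [0,[0,0,0],0]
  ]
}}

```text
t: 14.8
tool_pos: [0.6034, -0.2049, 0.2726]
tool_rot: [3.03, -0.097, 0.774]
contact_force: [0.1, -0.2, 0.0]
opening: 0.0
grip_force: 0.0
```

```bash
python3 - <<'E'
from h import *
Rc=chuteR()
o,M=st();print(Rc.T@(o['tool_pos']-C));go(C+Rc@[-.045,0,.014],o,M);go(C+Rc@[.045,0,.016],o,M)
d=grab('wrist');w=cloud(d);l=(w-C)@Rc
m=(abs(l[...,1])<.018)&(l[...,2]>.027)&(l[...,2]<.033)&(l[...,0]<-.005)&(l[...,0]>-.06)
print('upper face chute',m.sum(),np.percentile(l[m],[1,50,99],axis=0).round(4).tolist())
E
```

```text
14.8 q [-0.544 -0.233  1.869  0.258  1.071  1.017] tcp [ 0.6034 -0.2049  0.2726] F [ 0.1 -0.2  0. ] open 0.0 0.0
[[0.876, -0.063, 0.479], [-0.057, -0.998, -0.027], [0.479, -0.003, -0.878]] tilt 28.64498522243199 az -3.278978126127147 yaz -93.62245984180122
[-0.07751889 -0.0027694   0.02102164]
tool shift cm [-0.62 -0.22  3.27]
tool shift cm [-2.100e-01 -1.000e-02  1.226e+01]
upper face chute 1269 [[-0.0435, -0.0176, 0.0271], [-0.0369, -0.0008, 0.0306], [-0.006, 0.0161, 0.0324]]
```

>>> {"op": "send_rows", "data": {
  "rows": [
    [0,[-0.35,-0.1,2],0],
    [0,[0,0,1.2],0],
    [0,[0,0,1.5],0],
    [0,[0,0,1.5],0],
    [0,[0,0,1.5],0],
    [0,[0,0,1.5],0],
    [0,[0,0,1.0],0],
    [0,[0,0,0],0]
  ]
}}

```text
t: 15.85
tool_pos: [0.6492, -0.2064, 0.1811]
tool_rot: [3.031, -0.097, 0.773]
contact_force: [0.0, 0.6, 0.5]
opening: 0.0002
grip_force: 0.0
```

```bash
python3 - <<'E'
from h import *
Rc=chuteR()
o,M=st();print(Rc.T@(o['tool_pos']-C),'F chute',Rc.T@o['contact_force']);go(C+Rc@[.045,0,.016],o,M)
E
```

```text
15.85 q [-0.503 -0.052  1.862  0.269  0.892  1.01 ] tcp [ 0.6492 -0.2064  0.1811] F [0.  0.6 0.5] open 0.0002 0.0
[[0.876, -0.063, 0.478], [-0.057, -0.998, -0.027], [0.479, -0.003, -0.878]] tilt 28.612918550293987 az -3.2547717025275866 yaz -93.61250689592292
[0.0246155  0.00050194 0.01487859] F chute [-0.44771891  0.6285927   0.22979508]
tool shift cm [0.16 0.1  2.03]
```

>>> {"op": "send_rows", "data": {
  "rows": [
    [0,[0.1,0.05,0.8],0],
    [0,[0.05,0,0.7],0],
    [0,[0,0,0.5],0],
    [0,[0,0,0],0]
  ]
}}

```text
t: 16.35
tool_pos: [0.659, -0.2079, 0.1659]
tool_rot: [3.031, -0.096, 0.77]
contact_force: [-15.8, 3.2, 9.3]
opening: -0.0003
grip_force: 10.3
```

```bash
python3 - <<'E'
from h import *
Rc=chuteR()
o,M=st();print(Rc.T@(o['tool_pos']-C),'F chute',Rc.T@o['contact_force'])
E
```

```text
16.35 q [-0.496 -0.013  1.85   0.269  0.865  1.009] tcp [ 0.659  -0.2079  0.1659] F [-15.8   3.2   9.3] open -0.0003 10.322662630205741
[[0.877, -0.063, 0.476], [-0.056, -0.998, -0.028], [0.477, -0.003, -0.879]] tilt 28.507465109200286 az -3.3059645549025074 yaz -93.58543509912455
[4.27889314e-02 9.04493218e-05 1.58188429e-02] F chute [-16.09573674   1.57034233  -9.20104743]
```

>>> {"op": "send_rows", "data": {
  "rows": [
    [0,[-0.15,0,0.15],0],
    [0,[0,0,0],0]
  ]
}}

```text
t: 16.6
tool_pos: [0.6591, -0.2079, 0.1658]
tool_rot: [3.029, -0.095, 0.774]
contact_force: [-19.6, 4.3, 14.2]
opening: 0.0002
grip_force: 12.5
```

>>> {"op": "send_rows", "data": {
  "rows": [
    [0,[0,0,-2],0],
    [0,[0,0,-3],0],
    [0,[0,0,-5],0],
    [0,[0,0,-5],0],
    [0,[0,0,-5],0],
    [0,[0,0,0],0],
    [0,[0,0,0],0]
  ]
}}

```text
t: 17.48
tool_pos: [0.5638, -0.2022, 0.3384]
tool_rot: [3.029, -0.097, 0.775]
contact_force: [0.0, -0.1, -0.4]
opening: 0.0002
grip_force: 0.0
```

```bash
python3 - <<'E'
from h import *
Rc=chuteR()
o,M=st()
d=grab('wrist');cv2.imwrite('pics/j.png',d['frame'][...,::-1])
w=cloud(d);l=(w-C)@Rc
for z in (.006,.012,.018,.024,.03):
    m=(abs(l[...,1]+0)<.012)&(abs(l[...,2]-z)<.003)&(abs(l[...,0])<.08);print(z,m.sum(),np.median(l[m][:,0]).round(4) if m.any() else 0)
E
```

```text
17.475 q [-0.583 -0.358  1.86   0.26   1.208  1.013] tcp [ 0.5638 -0.2022  0.3384] F [ 0.  -0.1 -0.4] open 0.0002 0.0
[[0.875, -0.063, 0.48], [-0.057, -0.998, -0.028], [0.48, -0.003, -0.877]] tilt 28.710001962437772 az -3.341592298774067 yaz -93.63376978161588
0.006 149 0.0003
0.012 150 0.0002
0.018 155 0.0002
0.024 160 0.0003
0.03 158 0.0003
```

View pics/j.png

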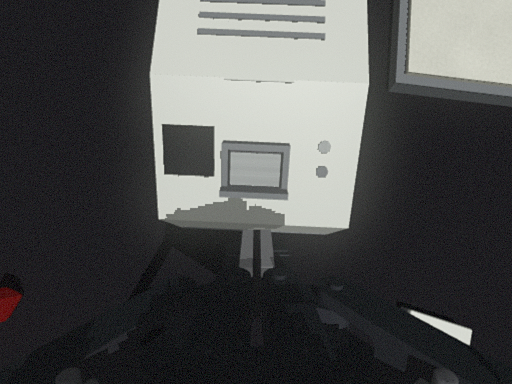

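The flap at (255,170) lies flush in the port plane, and the fingers are clear at (257,250). The last push stopped firmly at a depth matching the end stop, so I'm handing in.

```bash
python3 -c "
from station import ctrl
print(ctrl.finish_job())"
```

```text
the job is handed in; nothing more can be done
None
```

I loaded the cassette nose first through the flap and pushed it to about 43 mm inside the port, where it stopped firmly against what should be the end stop. The flap shut flush behind it, and I handed the job in at about 17.5 s; no verdict came back.

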